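# Rehang the ladle on the other fold-down hook

### The job

The ladle hangs right over the hot comal. Flip the empty fold-down hook on the tiled board fully out, move the ladle across from its own hook and hang it there, then flip the emptied hook up flat against the board. Do not drop or set down the ladle on the way, and leave everything else standing where it is.

Things in the scene. Friction and masses are not known exactly. Their poses are not given: they have to be found in the camera images.
- board: Upright tiled board, 508 mm wide, 460 mm high, fixed; origin at the foot of its face, mid-width; -x points out of the face, z up. A wire shelf with jars overhangs the hooks: rods along y at z 440 mm, reaching out to x = -73 mm (15 mm upturn at its two ends), so a tool working at the hooks must lean out from the board, about 40 degrees from vertical.
- full_hinge (a point): Hinge centre of the hook that carries the ladle at first (fixed, 235 mm above the table). Axes as the board: -x straight out from it, y level along it, z up. The board's face is at x = +30 mm. Fixed backplate: 36 mm wide, z -47 to +23, face at x = +25; two lugs, 30 mm over all along y, reach to x = -8, z +-11 mm.
- spare_hinge (a point): The same point of the other, identical hook, empty and folded up at the start; same axes, same height, 145 to 195 mm to one side or the other along the board.
- full_arm (a joint): Angle of the arm of the ladle's hook, rad: 0 = folded, straight up, parallel to the board and 30 mm before it (stop); 1.5 = fully out, almost level (stop). Its end is at x = -85 sin(q), z = 85 cos(q) mm in the hinge point's frame. Hinge friction (0.06 N m) holds it at any angle. Starts at 1.5.
- spare_arm (a joint): The same for the empty hook's arm; starts folded or nearly so (0 to 0.1).
- full_knob (a point): Centre of the round knob at the end of the ladle hook's arm, 85 mm from the hinge. The arm is a steel bar 14 mm wide (along y), 8 mm thick; the knob a disc of 20 mm diameter, 22 mm wide along y, with flat end faces to pinch; pinched there it can turn between the fingers.
- spare_knob (a point): The same for the empty hook.
- ladle_crook (a point): Point in the square crook atop the handle of the hanging steel ladle (110 to 210 g): midway between the two legs, 12 mm below the crook's underside. Axes as full_hinge at the start. Strip 14 mm wide (x), 5 thick; gap 30, outer width 40 mm along y, flat outside, to pinch; top 17 mm above. Leg at -y ends 28 mm below; that at +y is the handle. Starts about 45 mm out from the hinge.
- comal: Bystander, fixed: black griddle disc, 200 mm across, on a round burner, 50 mm high in all, standing below the ladle in front of the board. Origin under its centre.
- sugar_bowl: Bystander, loose: turquoise ceramic sugar bowl with hinged lid, 80 mm across, 90 mm high, in front of the empty hook, about 180 mm out from the hinge. Origin under its centre.
- salt_shaker: Bystander, loose: glass shaker 36 mm across, 68 mm high, at the foot of the board between the hooks. Origin under its centre.
- tier1: Bystander, loose: lowest of three aluminium steamer tiers (170 mm across, 46 mm high each) stacked on a white tray. Origin under its centre.
- tier2: Bystander, loose: middle steamer tier.
- tier3: Bystander, loose: top steamer tier, with a domed lid; its knob tops out 230 mm above the table.
- ladle_bowl (a point): Centre of the mouth of the ladle's bowl, 66 mm across, 35 mm deep, open upward, 103 mm below the crook point and 15 mm to -y; the bowl's bottom is 138 mm below the crook point. The weight lies nearly under the middle of the crook, so the ladle hangs straight.

How it is judged:
By the outcome, as a careful person would: the job done as asked, in the order asked, and still so for the second after the job is handed in, with the robot touching nothing.
It also fails if it takes over 72 s, if anything falls off the work surface, if the arm or the gripper's body presses on something with over 40 N, if the wrist force passes 120 N, or if a joint passes its speed limit or range.

### The arm

A 6-joint arm with a two-finger parallel gripper is mounted at the origin on the work surface. World frame = base frame: x ahead of the robot, y to its left, z up, the work surface at z = 0. Lengths are in m, angles in rad, forces in N, time in s.
With the tool pointing down it reaches from about 0.425 to 0.95 m from the base axis. Payload 3.5 kg.
Tool frame: the origin (TCP) lies midway between the tips of the shut fingers; the grasp point (between the pads) lies 19 mm behind it; z points along the fingers, y is the direction in which the jaws open and shut (so a half turn about z gives the same grasp; the last joint's range is limited). The gripper opens to 85 mm and grips with 20 to 120 N. Pads are 22 mm wide; open, the fingers measure 114 mm over their backs; the gripper's body (76 mm by 85 mm) begins 54 mm behind the grasp point. The pads swing forward as they close: fully open they stand 13 mm farther back than shut.
Start: joints at [-1.398, 0.286, 1.577, -0, 1.279, -0.15], TCP at [0.214, -0.64, 0.231] pointing down, gripper open.
Joint ranges: [-2.77, 2.77], [-0.9, 2.22], [0.21, 2.48], [-1.53, 4.67], [0.24, 2.81], [-2.84, 2.84]. Speed limits (rad/s): [2.79, 2.79, 3.14, 3.14, 3.14, 3.14].

### API

Orientations are given as a unit quaternion [x, y, z, w].
In Python, from plant import * gives the robot as it stands.
- The arm moves only by the shell command python3 -m jog 'ROWS' [FORCE]. ROWS is a JSON object of lists of equal length, an entry for each row: "travel": the shift along the world's x, y, z in mm, a list of three; "dr": the turn, a rotation vector about the world's x, y, z in degrees, a list of three; "jaw": the closure in counts, from 0 (fully open) to 255 (shut). In form: {"travel": [[x, y, z], ...], "dr": [[wx, wy, wz], ...], "jaw": [jaw, ...]}. A call has 1 to 5 rows; each row shifts and turns the commanded pose from where the row before left it; what a row does not reach is not made up. A row lasts 1/12 s, in which the tool goes at most 41.7 mm and 7.16 degrees, less where a joint would pass 70% of its speed; a pose out of reach is approached as far as the arm can. A call is refused whole if a number of a shift passes 41.7 or a number of a turn 7.16, either way. A call with a gripper value outside its range is refused whole. The fingers move at their own pace and stop on an object; FORCE is the grip in N (left out, the last holds). Time passes only in rows, so rows that do not move let the fingers close. It gives the time, the measured TCP pose, the force and the opening at its end, in the units of the state.
- get_state(): the state, without advancing time (a new reading comes with each control period).
- read_camera(name): name is "side" or "top" or "wrist"; returns the picture (400x640x3 uint8, red, green, blue); there is no depth.
- camera_info(name): a dict with "K" (3x3 intrinsics, pixels), "R" (3x3) and "t" (3): a world point X has camera coordinates R X + t; the wrist camera has in their place "mount" (4x4, takes a point from camera to tool coordinates, whose origin is the TCP and whose axes are the flange's). Camera axes: x right, y down, z forward; pixel columns grow to the right and rows downward; lengths in m; the calibration is good to about 2 mm. A picture is of the moment at which its call begins: read the wrist's pose just before it. camera_info takes no time and is no camera call.
- sign_off(): hands the job in, once; it reports no verdict.
The state is a dict: "time": time; "qpos": joint angles; "dq": joint speeds; "joint_efforts": joint torques, N m; "eef_pos": TCP position; "tcp_rot": TCP orientation; "contact_force": force on the tool from outside, world axes, zero at the start; "wrist_torque": the same for the moment, N m; "opening": opening from 0.0 (shut) to 1.0 (fully open).
Only numpy, scipy, OpenCV 4.12 (cv2) and the standard library are available. Lean on these libraries where they do the work, as an engineer would, in place of code of your own. Each camera call takes 0.05 s, during which the arm holds its last target. There are 200 camera calls.

## Working session

There is one attempt and no reset: what is moved stays moved. The work goes in short steps, Python scripts to look and compute and a shell command to move; the robot and the scene stay as the last step left them, time stands still between calls to the robot, and variables do not carry over. Pictures are saved under pics/ and viewed, about 8 in all and at most 12, crops included, and the job is handed in when it is done.

```bash
mkdir -p pics; ls; python3 - <<'E'
from plant import *
import cv2,numpy as np
s=get_state();print({k:np.round(v,3).tolist() for k,v in s.items()})
for n in("side","top","wrist"):
    im=read_camera(n);cv2.imwrite(f"pics/{n}0.png",im[:,:,::-1]);c=camera_info(n)
    for k in c: print(n,k,np.round(c[k],4).tolist())
E
```

```text
pics
{'time': 0.0, 'qpos': [-1.398, 0.287, 1.578, 0.0, 1.279, -0.15], 'dq': [0.001, 0.001, 0.0, -0.0, -0.001, -0.0], 'joint_efforts': [-0.0, -40.598, -29.263, -0.0, 0.006, 0.0], 'eef_pos': [0.214, -0.639, 0.23], 'tcp_rot': [0.987, 0.161, -0.0, -0.001], 'contact_force': [0.591, 0.106, 0.751], 'wrist_torque': [0.045, -0.004, 0.034], 'opening': 0.999}
side K [[421.5911, 0.0, 311.6085], [0.0, 421.5911, 194.0656], [0.0, 0.0, 1.0]]
side R [[-0.9505, -0.3102, 0.019], [-0.2147, 0.611, -0.762], [0.2248, -0.7283, -0.6473]]
side t [0.5088, 0.2853, 0.8579]
top K [[432.0868, 0.0, 311.8666], [0.0, 432.0868, 194.4485], [0.0, 0.0, 1.0]]
top R [[-0.0146, -0.9998, -0.0095], [-0.9851, 0.016, -0.1713], [0.1714, 0.0068, -0.9852]]
top t [-0.0108, 0.5625, 0.9457]
wrist K [[333.4698, 0.0, 320.0253], [0.0, 333.4698, 203.9096], [0.0, 0.0, 1.0]]
wrist mount [[-0.0001, -0.9474, -0.3201, 0.0831], [1.0, -0.0003, 0.0003, 0.0006], [-0.0004, -0.3201, 0.9474, -0.1418], [0.0, 0.0, 0.0, 1.0]]
```

View pics/side0.png

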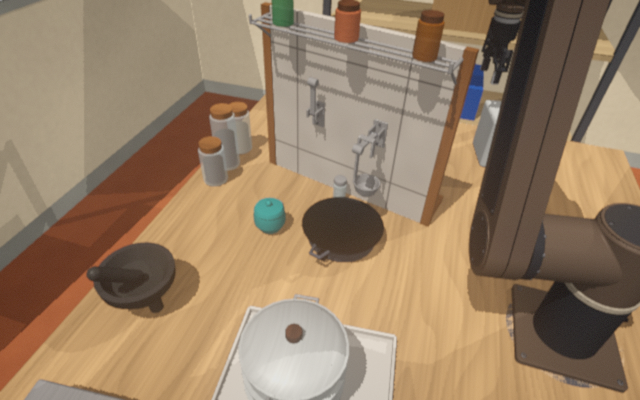

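View pics/top0.png

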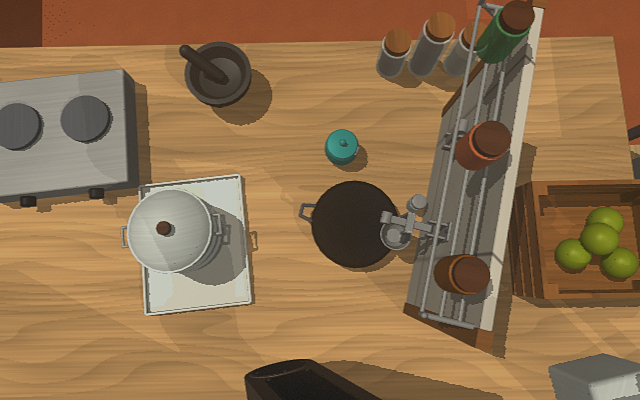

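The side view shows the board facing world +y. The empty hook is near (313,100), the ladle hook near (370,140) and the sugar bowl near (269,215). In the top view the ladle crook is near (400,220) and the spare hook near (450,140). Next I'll zoom in on both.

```bash
cat > h.py <<'E'
import numpy as np,cv2
from plant import *
from scipy.spatial.transform import Rotation as R
def cam(n):
    c=camera_info(n)
    if n=="wrist":
        s=get_state();T=np.eye(4);T[:3,:3]=R.from_quat(s["tcp_rot"]).as_matrix();T[:3,3]=s["eef_pos"]
        M=T@np.array(c["mount"]);r=M[:3,:3].T;return np.array(c["K"]),r,-r@M[:3,3]
    return np.array(c["K"]),np.array(c["R"]),np.array(c["t"])
def ray(C,p):
    K,r,t=C;d=r.T@np.linalg.solve(K,[*p,1.]);return -r.T@t,d/np.linalg.norm(d)
def onz(C,p,z):
    o,d=ray(C,p);return o+d*(z-o[2])/d[2]
def tri(rs):
    A=sum(np.eye(3)-np.outer(d,d) for o,d in rs);b=sum((np.eye(3)-np.outer(d,d))@o for o,d in rs)
    return np.linalg.solve(A,b)
def proj(C,X):
    K,r,t=C;q=K@(r@np.array(X)+t);return q[:2]/q[2]
E
python3 - <<'E'
import cv2,numpy as np
s=cv2.imread("pics/side0.png")[60:240,255:465];s=cv2.resize(s,None,fx=3.3,fy=3.3,interpolation=cv2.INTER_CUBIC);cv2.imwrite("pics/sc.png",s)
t=cv2.imread("pics/top0.png")[90:290,370:520];t=cv2.resize(t,None,fx=3,fy=3,interpolation=cv2.INTER_CUBIC);cv2.imwrite("pics/tc.png",t)
E
```

```text
(no output)
```

View pics/sc.png

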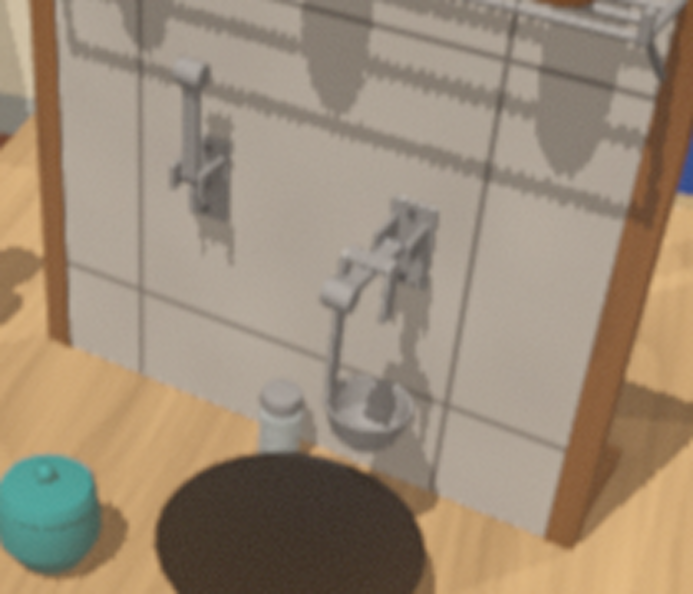

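View pics/tc.png

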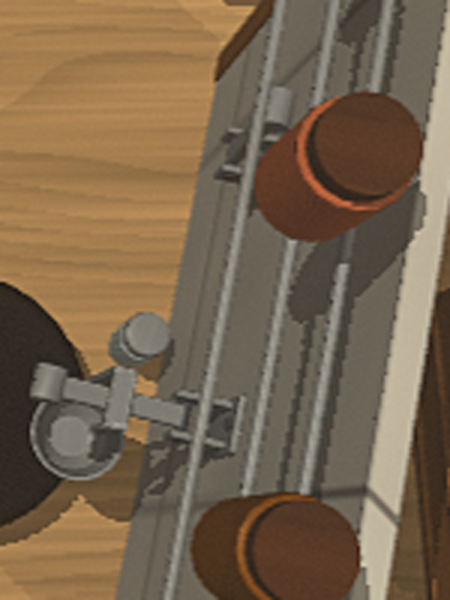

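The crops show these pixels (crop coordinates):
- **Spare knob:** side (192,73), top (282,105).
- **Ladle knob:** side (341,291), top (47,382).
- **Crook top:** side (370,262), top (121,398).
- **Board feet:** side (50,340) and (572,548).

```bash
python3 - <<'E'
from h import *
S=cam("side");T=cam("top");s=lambda x,y:(x/3.3+255,y/3.3+60);t=lambda x,y:(x/3+370,y/3+90)
r=lambda v:np.round(np.array(v)*1000).tolist()
ks=tri([ray(S,s(192,73)),ray(T,t(282,105))]);kf=tri([ray(S,s(341,291)),ray(T,t(47,382))])
cr=tri([ray(S,s(370,262)),ray(T,t(121,398))])
print("ks",r(ks),r(onz(S,s(192,73),.32)),r(onz(T,t(282,105),.32)))
print("kf",r(kf),r(onz(S,s(341,291),.241)),r(onz(T,t(47,382),.241)))
print("crook top",r(cr))
L=onz(S,s(50,340),0);Rr=onz(S,s(572,548),0);d=L-Rr
print("feet",r(L),r(Rr),"w",np.linalg.norm(d),"yaw yb",np.degrees(np.arctan2(d[1],d[0])))
L=onz(S,s(70,343),0);Rr=onz(S,s(550,533),0);d=L-Rr
print("tile",r(L),r(Rr),np.linalg.norm(d),np.degrees(np.arctan2(d[1],d[0])))
print("full hinge",r(onz(S,s(388,253),.235)),r(onz(T,t(187,415),.235)), "spare lugs",r(onz(S,s(198,172),.235)),r(onz(T,t(232,155),.235)))
print("bowl",r(onz(S,s(50,560),0)),r(onz(T,(342,147),.08)),"salt",r(onz(T,t(150,332),.068)),"comal",r(onz(T,(355,224),.05)),"tier",r(onz(T,(164,228),.23)))
E
```

```text
ks [631.0, -283.0, 318.0] [629.0, -280.0, 320.0] [631.0, -282.0, 320.0]
kf [483.0, -154.0, 246.0] [485.0, -161.0, 241.0] [484.0, -155.0, 241.0]
crook top [473.0, -199.0, 243.0]
feet [782.0, -347.0, 0.0] [292.0, -229.0, -0.0] w 0.5034944114682829 yaw yb -13.611197985931897
tile [763.0, -349.0, 0.0] [311.0, -240.0, -0.0] 0.46472511849967085 -13.551052351432872
full hinge [466.0, -228.0, 235.0] [463.0, -241.0, 235.0] spare lugs [626.0, -291.0, 235.0] [627.0, -279.0, 235.0]
bowl [673.0, -83.0, 0.0] [665.0, -90.0, 80.0] salt [541.0, -262.0, 68.0] comal [492.0, -116.0, 50.0] tier [472.0, 255.0, 230.0]
```

```bash
python3 -m jog '{"travel":[[0,0,40],[0,0,40],[0,0,40],[0,0,40],[0,0,40]],"dr":[[0,0,0],[0,0,0],[0,0,0],[0,0,0],[0,0,0]],"jaw":[0,0,0,0,0]}' 40
python3 -m jog '{"travel":[[0,0,40],[0,0,40],[0,0,40],[0,0,40],[0,0,40]],"dr":[[0,0,0],[0,0,0],[0,0,0],[0,0,0],[0,0,0]],"jaw":[0,0,0,0,0]}'
python3 -m jog '{"travel":[[0,0,10],[0,0,0]],"dr":[[0,0,0],[0,0,0]],"jaw":[0,0]}'
```

```text
time: 0.57
eef_pos: [0.2141, -0.6397, 0.4328]
tcp_rot: [0.987, 0.161, 0.0, -0.0]
contact_force: [0.3, -0.4, 0.2]
opening: 0.997
time: 0.98
eef_pos: [0.2141, -0.6395, 0.633]
tcp_rot: [0.987, 0.161, 0.0, -0.0]
contact_force: [0.7, -1.3, 0.3]
opening: 0.997
time: 1.15
eef_pos: [0.214, -0.6395, 0.6468]
tcp_rot: [0.987, 0.161, 0.0, 0.005]
contact_force: [-0.4, 0.9, 0.1]
opening: 0.998
```

```bash
python3 -m jog '{"travel":[[20,34,0],[20,34,0],[20,34,0],[20,34,0],[20,34,0]],"dr":[[0,0,3.6],[0,0,3.6],[0,0,3.6],[0,0,3.6],[0,0,3.6]],"jaw":[0,0,0,0,0]}'
python3 -m jog '{"travel":[[20,34,0],[20,34,0],[20,34,0],[20,34,0],[20,34,0]],"dr":[[0,0,3.6],[0,0,3.6],[0,0,3.6],[0,0,3.6],[0,0,3.6]],"jaw":[0,0,0,0,0]}'
python3 -m jog '{"travel":[[20,34,0],[20,34,0],[20,34,0],[20,34,0],[20,34,0]],"dr":[[0,0,3.6],[0,0,3.6],[0,0,3.6],[0,0,3.6],[0,0,3.6]],"jaw":[0,0,0,0,0]}'
python3 -m jog '{"travel":[[20,34,0],[0,0,0]],"dr":[[0,0,3.6],[0,0,0]],"jaw":[0,0]}'; python3 -c "
from h import *
print(np.round(get_state()['qpos'],2))"
```

```text
time: 1.57
eef_pos: [0.3148, -0.4687, 0.6382]
tcp_rot: [0.949, 0.314, -0.0, -0.002]
contact_force: [0.9, 0.2, 0.5]
opening: 1.0
time: 1.98
eef_pos: [0.4148, -0.2984, 0.6385]
tcp_rot: [0.888, 0.459, -0.001, -0.002]
contact_force: [0.9, 0.2, -0.5]
opening: 0.998
time: 2.4
eef_pos: [0.5149, -0.1282, 0.6386]
tcp_rot: [0.806, 0.593, -0.001, -0.002]
contact_force: [-0.3, -0.5, 0.9]
opening: 0.998
time: 2.57
eef_pos: [0.5366, -0.0908, 0.6376]
tcp_rot: [0.784, 0.62, -0.0, -0.003]
contact_force: [-0.2, -1.0, 0.0]
opening: 0.999
[-0.36  0.    1.17  0.    1.98 -0.12]
```

```bash
python3 -m jog '{"travel":[[11,-6,-27],[11,-6,-27],[11,-6,-27],[11,-6,-27],[11,-6,-27]],"dr":[[-6.07,1.47,0],[-6.07,1.47,0],[-6.07,1.47,0],[-6.07,1.47,0],[-6.07,1.47,0]],"jaw":[0,0,0,0,0]}'
python3 -m jog '{"travel":[[11,-20,-27],[11,-20,-27],[11,-20,-27],[11,-20,-27],[11,-20,-27]],"dr":[[-6.07,1.47,0],[-6.07,1.47,0],[-6.07,1.47,0],[0,0,0],[0,0,0]],"jaw":[0,0,0,0,0]}'
python3 -m jog '{"travel":[[0,0,0],[0,0,0]],"dr":[[0,0,0],[0,0,0]],"jaw":[0,0]}'; python3 - <<'E'
from h import *
s=get_state();print(np.round(s['qpos'],2));C=cam("wrist");im=read_camera("wrist")[:,:,::-1].copy()
cv2.imwrite("pics/w1.png",im)
print(np.round(R.from_quat(s["tcp_rot"]).as_matrix(),3).tolist())
for X in([.631,-.282,.32],[.63,-.283,.235]):print(proj(C,X))
E
```

```text
time: 2.98
eef_pos: [0.5891, -0.1262, 0.5032]
tcp_rot: [0.757, 0.594, -0.214, 0.168]
contact_force: [0.2, -0.1, -0.4]
opening: 1.0
time: 3.4
eef_pos: [0.6434, -0.2256, 0.3646]
tcp_rot: [0.712, 0.561, -0.333, 0.259]
contact_force: [0.8, -0.1, 0.9]
opening: 1.002
time: 3.57
eef_pos: [0.6425, -0.2268, 0.3655]
tcp_rot: [0.713, 0.56, -0.334, 0.258]
contact_force: [0.0, 0.4, 1.2]
opening: 0.999
[-0.21  0.29  1.49 -0.88  1.47  0.18]
[[0.15, 0.971, -0.188], [0.625, -0.24, -0.742], [-0.766, -0.006, -0.643]]
[322.23465833 220.05638245]
[321.62312433 117.93383385]
```

View pics/w1.png

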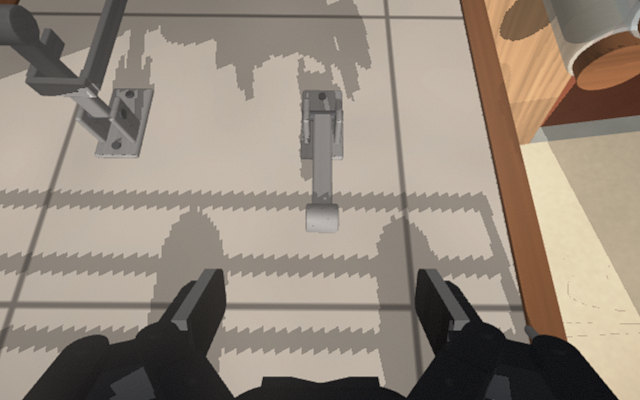

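Wrist view: the spare knob is at (322,218), against a prediction of (322,220). The estimate holds, so I'll approach and pinch.

```bash
python3 -m jog '{"travel":[[-2.5,-13,-11],[-2.5,-13,-11],[-2.5,-13,-11],[-2.5,-13,-11],[-2.5,-13,-11]],"dr":[[0,0,0],[0,0,0],[0,0,0],[0,0,0],[0,0,0]],"jaw":[100,100,100,100,100]}' 30
python3 -m jog '{"travel":[[0,0,0],[0,0,0],[0,0,0],[0,0,0],[0,0,0]],"dr":[[0,0,0],[0,0,0],[0,0,0],[0,0,0],[0,0,0]],"jaw":[180,255,255,255,255]}'
python3 -c "
from h import *
cv2.imwrite('pics/w2.png',read_camera('wrist')[:,:,::-1])"
```

```text
time: 4.03
eef_pos: [0.6319, -0.2908, 0.3192]
tcp_rot: [0.714, 0.558, -0.33, 0.264]
contact_force: [0.8, -0.5, -0.3]
opening: 0.606
time: 4.45
eef_pos: [0.6281, -0.2896, 0.3181]
tcp_rot: [0.715, 0.556, -0.335, 0.259]
contact_force: [-12.7, 2.3, 1.3]
opening: 0.249
```

View pics/w2.png

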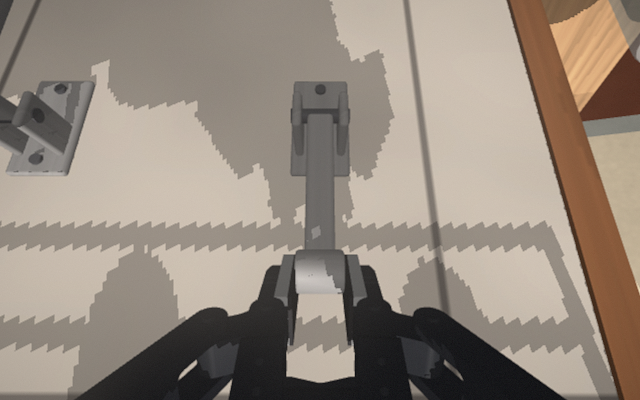

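The wrist view shows the knob pinched between the fingertips at about (320,272), with the opening matching 22 mm. Now I'll pull it along its arc.

```bash
python3 -m jog '{"travel":[[2,12.2,-1],[2,12.2,-2.8],[2.7,11.2,-4.7],[2.7,11.1,-6.3],[2.2,9.6,-7.8]],"dr":[[0,0,0],[0,0,0],[0,0,0],[0,0,0],[0,0,0]],"jaw":[255,255,255,255,255]}'
python3 -m jog '{"travel":[[2.2,8.5,-9.5],[1.7,6.9,-10.4],[1.3,5.3,-11.6],[0.9,3.6,-12],[0.4,1.8,-12.8]],"dr":[[0,0,0],[0,0,0],[0,0,0],[0,0,0],[0,0,0]],"jaw":[255,255,255,255,255]}'
python3 -m jog '{"travel":[[0,0,-2],[0,0,-2]],"dr":[[0,0,0],[0,0,0]],"jaw":[255,255]}'
```

```text
time: 4.92
eef_pos: [0.642, -0.2342, 0.2968]
tcp_rot: [0.714, 0.557, -0.333, 0.262]
contact_force: [-7.0, -3.0, 1.4]
opening: 0.248
time: 5.33
eef_pos: [0.6497, -0.2046, 0.242]
tcp_rot: [0.715, 0.557, -0.331, 0.262]
contact_force: [-6.0, 12.1, 6.4]
opening: 0.249
time: 5.5
eef_pos: [0.6499, -0.2039, 0.236]
tcp_rot: [0.714, 0.559, -0.33, 0.262]
contact_force: [-5.1, 13.9, 6.5]
opening: 0.249
```

```bash
python3 -m jog '{"travel":[[0,0,-3],[0,0,0],[0,0,0],[0,0,0],[0,0,0]],"dr":[[0,0,0],[0,0,0],[0,0,0],[0,0,0],[0,0,0]],"jaw":[255,150,100,60,60]}'
python3 -m jog '{"travel":[[4.5,18,16],[4.5,18,16],[4.5,18,16],[4.5,18,16],[0,0,0]],"dr":[[0,0,0],[0,0,0],[0,0,0],[0,0,0],[0,0,0]],"jaw":[60,0,0,0,0]}'
python3 - <<'E'
from h import *
C=cam("wrist");a=read_camera("wrist")[:,:,::-1];b=read_camera("side")[60:240,255:465,::-1]
im=np.vstack([cv2.resize(a,(480,300)),cv2.resize(b,(480,300),interpolation=cv2.INTER_CUBIC)[:, :]])
b=cv2.resize(b,None,fx=2,fy=2,interpolation=cv2.INTER_CUBIC);out=np.zeros((400,800,3),np.uint8);out[:300,:380]=cv2.resize(a,None,fx=.594,fy=.594*1.2631)[:300,:380];out[:360,380:800]=b
cv2.imwrite("pics/c3.png",out)
Y=np.array([.972,-.235,0]);O=np.array([.235,.972,0]);H=np.array([.63,-.283,.235])
for q in(1.5,1.4,1.3):
  X=H+O*.085*np.sin(q)+np.array([0,0,.085*np.cos(q)]);print(q,proj(C,X),(proj(cam("side"),X)-[255,60])*2+[380,0])
E
```

```text
time: 5.92
eef_pos: [0.6503, -0.2086, 0.2317]
tcp_rot: [0.714, 0.558, -0.331, 0.263]
contact_force: [0.1, -0.6, 0.3]
opening: 0.763
time: 6.33
eef_pos: [0.6701, -0.1346, 0.2996]
tcp_rot: [0.714, 0.558, -0.328, 0.265]
contact_force: [0.3, -1.1, 0.6]
opening: 1.0
1.5 [312.5836709  208.92872442] [457.47159344 132.02934605]
1.4 [312.66415528 220.19384298] [457.89343759 125.41829496]
1.3 [312.7695408  231.79572088] [458.71578396 118.54512503]
```

View pics/c3.png

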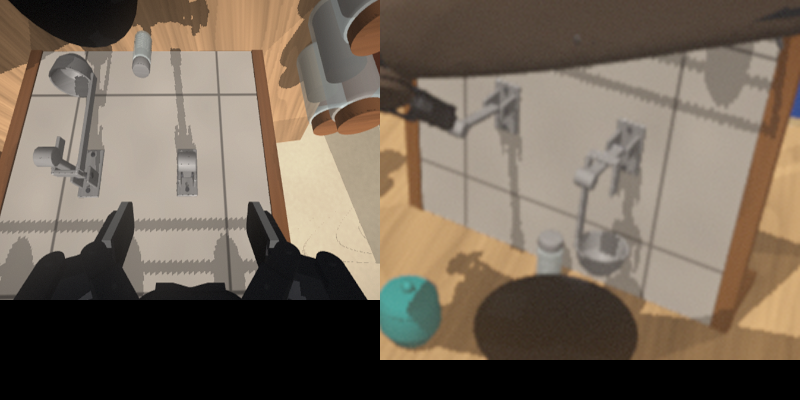

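The spare knob sits at about (315,209) in the wrist view, against (313,209) predicted for q=1.5, so it is fully out. Next I'll go to the ladle.

```bash
python3 -m jog '{"travel":[[-36.5,-1.6,0],[-36.5,-1.6,0],[-36.5,-1.6,0],[-36.5,-1.6,0],[-36.5,-1.6,0]],"dr":[[4.86,-1.18,0],[4.86,-1.18,0],[0,0,0],[0,0,0],[0,0,0]],"jaw":[0,0,0,0,0]}' 60
python3 -m jog '{"travel":[[0,0,0],[0,0,0]],"dr":[[0,0,0],[0,0,0]],"jaw":[0,0]}'
python3 - <<'E'
from h import *
C=cam("wrist");cv2.imwrite("pics/w4.png",read_camera("wrist")[:,:,::-1])
s=get_state();print(np.round(s['qpos'],2));print(np.round(R.from_quat(s["tcp_rot"]).as_matrix(),3).tolist())
Y=np.array([.972,-.235,0]);O=np.array([.235,.972,0]);F=np.array([.464,-.2425,.235])
print("knob",proj(C,F+O*.0848+[0,0,.006]))
for sg in(-1,1):
  for dz in (.012,-.005): 
    print(sg,dz,proj(C,F+O*(.045+.007)+Y*.020*sg+[0,0,dz]))
E
```

```text
time: 6.85
eef_pos: [0.4826, -0.1459, 0.2928]
tcp_rot: [0.74, 0.579, -0.269, 0.211]
contact_force: [0.2, -0.3, 1.3]
opening: 1.003
time: 7.02
eef_pos: [0.4825, -0.1454, 0.2926]
tcp_rot: [0.74, 0.579, -0.269, 0.211]
contact_force: [0.1, -0.1, 1.3]
opening: 1.001
[-0.18 -0.06  1.94 -0.71  1.37  0.26]
[[0.186, 0.971, -0.153], [0.743, -0.24, -0.624], [-0.642, 0.003, -0.766]]
knob [326.82836883 197.42939925]
-1 0.012 [296.70212234 231.19891844]
-1 -0.005 [297.55826822 209.42740214]
1 0.012 [356.10652192 230.97113059]
1 -0.005 [354.71258253 209.19025257]
```

View pics/w4.png

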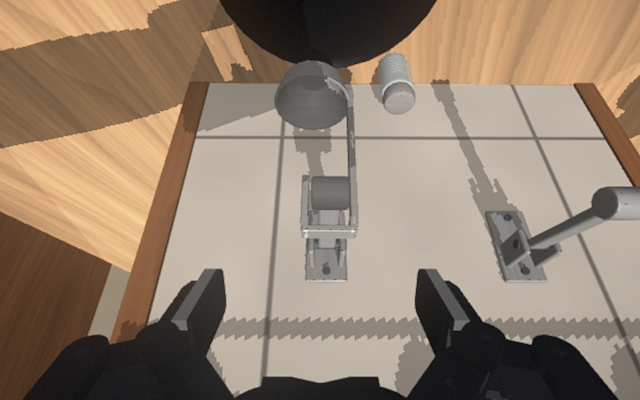

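The crook bar spans x 301–357 at y≈232 and the knob is at (331,193). That puts the crook about 2 mm to +y of my estimate, so I'll correct for it and grasp.

```bash
python3 -m jog '{"travel":[[6.3,-1.6,0],[-2.9,-11.9,-14.6],[-2.9,-11.9,-14.6],[-2.9,-11.9,-14.6],[-2.9,-11.9,-14.6]],"dr":[[0,0,0],[0,0,0],[0,0,0],[0,0,0],[0,0,0]],"jaw":[0,0,0,0,0]}' 60
python3 -m jog '{"travel":[[-2.9,-11.9,-14.6],[0,0,0],[0,0,0],[0,0,0],[0,0,0]],"dr":[[0,0,0],[0,0,0],[0,0,0],[0,0,0],[0,0,0]],"jaw":[0,60,100,180,180]}'
python3 -m jog '{"travel":[[0,0,0],[0,0,0],[0,0,0],[0,0,0]],"dr":[[0,0,0],[0,0,0],[0,0,0],[0,0,0]],"jaw":[255,255,255,255]}'
python3 -c "
from h import *
cv2.imwrite('pics/w5.png',read_camera('wrist')[:,:,::-1])"
```

```text
time: 7.48
eef_pos: [0.4818, -0.195, 0.2355]
tcp_rot: [0.74, 0.579, -0.268, 0.212]
contact_force: [0.1, -1.5, -0.4]
opening: 1.001
time: 7.9
eef_pos: [0.4782, -0.2058, 0.2229]
tcp_rot: [0.74, 0.579, -0.268, 0.213]
contact_force: [1.9, 5.8, 7.9]
opening: 0.454
time: 8.23
eef_pos: [0.4782, -0.2058, 0.2231]
tcp_rot: [0.74, 0.579, -0.267, 0.214]
contact_force: [2.1, 2.7, 4.9]
opening: 0.451
```

View pics/w5.png

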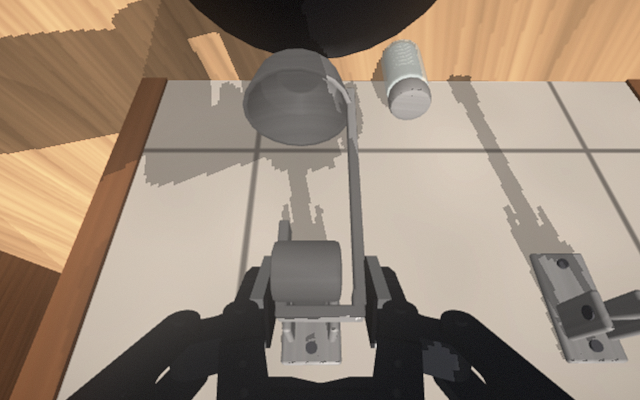

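Gripped: the opening is 0.451, about 40 mm, and the crook is between the pads at (318,312). Lifting straight up.

```bash
python3 -m jog '{"travel":[[0,0,5],[0,0,8],[0,0,10],[0,0,12],[0,0,12]],"dr":[[0,0,0],[0,0,0],[0,0,0],[0,0,0],[0,0,0]],"jaw":[255,255,255,255,255]}'
python3 -m jog '{"travel":[[0,0,12],[0,0,6],[0,0,0],[0,0,0]],"dr":[[0,0,0],[0,0,0],[0,0,0],[0,0,0]],"jaw":[255,255,255,255]}'
python3 - <<'E'
from h import *
C=cam("wrist");a=read_camera("wrist")[:,:,::-1];b=read_camera("side")[60:240,255:465,::-1]
b=cv2.resize(b,None,fx=2,fy=2,interpolation=cv2.INTER_CUBIC);out=np.zeros((400,800,3),np.uint8);out[:238,:380]=cv2.resize(a,(380,238),interpolation=cv2.INTER_AREA);out[:360,380:800]=b
cv2.imwrite("pics/c6.png",out)
E
```

```text
time: 8.7
eef_pos: [0.4767, -0.2058, 0.2693]
tcp_rot: [0.74, 0.579, -0.268, 0.212]
contact_force: [0.6, -0.4, -0.5]
opening: 0.454
time: 9.03
eef_pos: [0.4772, -0.2058, 0.287]
tcp_rot: [0.74, 0.579, -0.268, 0.212]
contact_force: [-0.2, -0.1, -0.9]
opening: 0.453
```

View pics/c6.png

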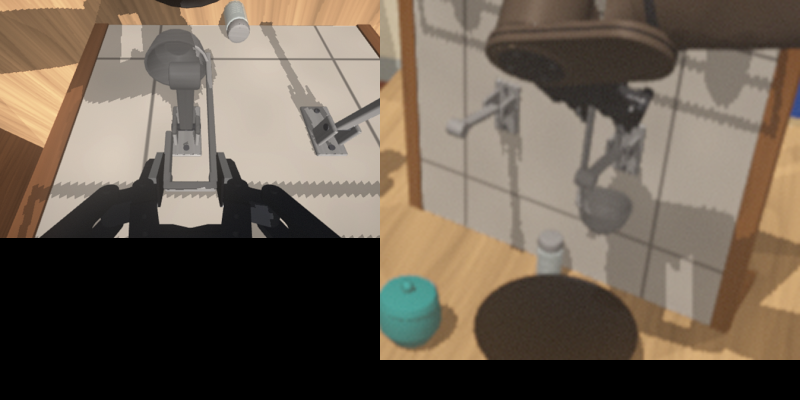

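Ladle lifted 64 mm, hanging straight and clear of its hook. I'll take it out, across to the spare hook, and in over the arm, biased 3 mm to +y while the handle passes the knob.

```bash
python3 -m jog '{"travel":[[2.4,9.7,0],[4.7,19.5,0],[4.7,19.5,0],[4.7,19.4,0],[2.4,9.7,0]],"dr":[[0,0,0],[0,0,0],[0,0,0],[0,0,0],[0,0,0]],"jaw":[255,255,255,255,255]}'
python3 -m jog '{"travel":[[9.7,-2.4,0],[19.4,-4.7,0],[19.4,-4.7,0],[19.4,-4.7,0],[19.4,-4.7,0]],"dr":[[0,0,0],[0,0,0],[0,0,0],[0,0,0],[0,0,0]],"jaw":[255,255,255,255,255]}'
python3 -m jog '{"travel":[[19.4,-4.7,0],[19.4,-4.7,0],[19.4,-4.7,0],[13.6,-3.3,0],[6,-1.5,0]],"dr":[[0,0,0],[0,0,0],[0,0,0],[0,0,0],[0,0,0]],"jaw":[255,255,255,255,255]}'
python3 -m jog '{"travel":[[0,0,0],[0,0,0],[0,0,0]],"dr":[[0,0,0],[0,0,0],[0,0,0]],"jaw":[255,255,255]}'
python3 - <<'E'
from h import *
s=get_state();p=s["eef_pos"]*np.array(1000);print(p,"yb",p[0]*.972-p[1]*.236,"want 682.3")
E
```

```text
time: 9.55
eef_pos: [0.4962, -0.1258, 0.2855]
tcp_rot: [0.74, 0.58, -0.268, 0.211]
contact_force: [-0.5, 1.0, -1.4]
opening: 0.453
time: 9.97
eef_pos: [0.5844, -0.15, 0.2859]
tcp_rot: [0.74, 0.579, -0.268, 0.212]
contact_force: [-0.1, 0.7, -1.3]
opening: 0.449
time: 10.38
eef_pos: [0.6625, -0.1694, 0.2853]
tcp_rot: [0.74, 0.579, -0.268, 0.212]
contact_force: [-0.8, -0.3, -1.2]
opening: 0.452
time: 10.63
eef_pos: [0.6604, -0.1681, 0.2861]
tcp_rot: [0.74, 0.579, -0.268, 0.212]
contact_force: [0.2, -0.3, -1.3]
opening: 0.454
[ 660.41544241 -168.05825911  286.10344712] yb 681.5855591726778 want 682.3
```

```bash
python3 -m jog '{"travel":[[-2.4,-9.7,0],[-4.2,-17.5,0],[-4.2,-17.5,0],[-4.2,-17.5,0],[-3.8,-15.6,0]],"dr":[[0,0,0],[0,0,0],[0,0,0],[0,0,0],[0,0,0]],"jaw":[255,255,255,255,255]}'
python3 -m jog '{"travel":[[-2.3,0.6,0],[0,0,0],[0,0,-8],[0,0,-8],[0,0,-8]],"dr":[[0,0,0],[0,0,0],[0,0,0],[0,0,0],[0,0,0]],"jaw":[255,255,255,255,255]}'
python3 -m jog '{"travel":[[0,0,-8],[0,0,-8],[0,0,-8],[0,0,-4],[0,0,0]],"dr":[[0,0,0],[0,0,0],[0,0,0],[0,0,0],[0,0,0]],"jaw":[255,255,255,255,255]}'
python3 - <<'E'
from h import *
s=get_state();p=s["eef_pos"]*np.array(1000);print(p,"yb",p[0]*.972-p[1]*.236,"want 679.3")
C=cam("wrist");a=read_camera("wrist")[:,:,::-1];b=read_camera("side")[60:240,255:465,::-1]
b=cv2.resize(b,None,fx=2,fy=2,interpolation=cv2.INTER_CUBIC);out=np.zeros((400,800,3),np.uint8);out[:238,:380]=cv2.resize(a,(380,238),interpolation=cv2.INTER_AREA);out[:360,380:800]=b
cv2.imwrite("pics/c7.png",out)
E
```

```text
time: 11.05
eef_pos: [0.6413, -0.2472, 0.2869]
tcp_rot: [0.74, 0.579, -0.268, 0.212]
contact_force: [0.1, -0.0, -1.6]
opening: 0.45
time: 11.47
eef_pos: [0.64, -0.2444, 0.2612]
tcp_rot: [0.74, 0.58, -0.268, 0.212]
contact_force: [-1.1, 0.6, -2.4]
opening: 0.452
time: 11.88
eef_pos: [0.6393, -0.245, 0.2322]
tcp_rot: [0.74, 0.58, -0.269, 0.211]
contact_force: [0.1, 1.3, -1.9]
opening: 0.45
[ 639.32882818 -244.98816859  232.21962637] yb 679.2448287745246 want 679.3
```

View pics/c7.png

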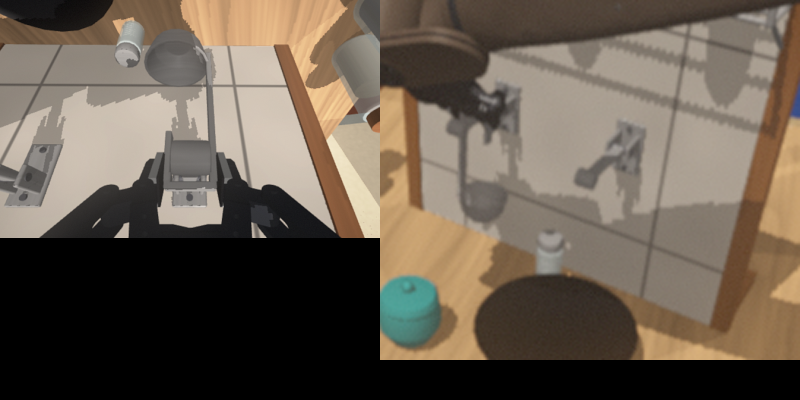

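The legs straddle the spare arm, with the knob centred at (189,157) between handle and leg. I'll lower the last millimetres until contact.

```bash
python3 -m jog '{"travel":[[0,0,-3],[0,0,-3],[0,0,0]],"dr":[[0,0,0],[0,0,0],[0,0,0]],"jaw":[255,255,255]}'
python3 -m jog '{"travel":[[0,0,-2],[0,0,0]],"dr":[[0,0,0],[0,0,0]],"jaw":[255,255]}'
python3 -m jog '{"travel":[[0,0,-2],[0,0,0]],"dr":[[0,0,0],[0,0,0]],"jaw":[255,255]}'
```

```text
time: 12.23
eef_pos: [0.6398, -0.2453, 0.228]
tcp_rot: [0.74, 0.579, -0.268, 0.212]
contact_force: [0.1, 0.2, -1.6]
opening: 0.452
time: 12.4
eef_pos: [0.6399, -0.2453, 0.2262]
tcp_rot: [0.74, 0.579, -0.268, 0.212]
contact_force: [-0.9, -0.2, -1.0]
opening: 0.451
time: 12.57
eef_pos: [0.6399, -0.2453, 0.2242]
tcp_rot: [0.74, 0.579, -0.268, 0.212]
contact_force: [-0.5, 1.0, -1.3]
opening: 0.449
```

```bash
python3 -m jog '{"travel":[[0,0,-1.5],[0,0,0]],"dr":[[0,0,0],[0,0,0]],"jaw":[255,255]}'
python3 -m jog '{"travel":[[0,0,-1.5],[0,0,0]],"dr":[[0,0,0],[0,0,0]],"jaw":[255,255]}'
```

```text
time: 12.73
eef_pos: [0.6401, -0.2453, 0.2233]
tcp_rot: [0.74, 0.579, -0.268, 0.212]
contact_force: [0.8, -0.0, -0.9]
opening: 0.454
time: 12.9
eef_pos: [0.6402, -0.2454, 0.2232]
tcp_rot: [0.74, 0.579, -0.268, 0.213]
contact_force: [-1.1, 2.1, 4.3]
opening: 0.452
```

Contact came at z=0.2232, the same height as on the original hook. I'll press lightly to seat the arm on its stop, then release and back out along the tool axis.

```bash
python3 -m jog '{"travel":[[0,0,-2],[0,0,0],[0,0,1]],"dr":[[0,0,0],[0,0,0],[0,0,0]],"jaw":[255,255,255]}'
python3 -m jog '{"travel":[[0,0,0],[0,0,0],[0,0,0],[0,0,0],[0,0,0]],"dr":[[0,0,0],[0,0,0],[0,0,0],[0,0,0],[0,0,0]],"jaw":[130,110,90,50,0]}'
python3 -m jog '{"travel":[[0,0,0],[1.5,6.2,7.7],[3,12.5,15.3],[3,12.5,15.3],[3,12.5,15.3]],"dr":[[0,0,0],[0,0,0],[0,0,0],[0,0,0],[0,0,0]],"jaw":[0,0,0,0,0]}'
python3 -m jog '{"travel":[[3,12.5,15.3],[3,12.5,15.3],[0,0,0]],"dr":[[0,0,0],[0,0,0],[0,0,0]],"jaw":[0,0,0]}'
python3 - <<'E'
from h import *
C=cam("wrist");cv2.imwrite("pics/w8.png",read_camera("wrist")[:,:,::-1]);cv2.imwrite("pics/s8.png",read_camera("side")[:,:,::-1])
E
```

```text
time: 13.15
eef_pos: [0.6402, -0.2454, 0.2231]
tcp_rot: [0.74, 0.578, -0.268, 0.213]
contact_force: [-1.8, 1.3, 4.6]
opening: 0.452
time: 13.57
eef_pos: [0.6397, -0.2454, 0.2197]
tcp_rot: [0.74, 0.579, -0.268, 0.212]
contact_force: [-0.4, -0.4, 1.0]
opening: 0.907
time: 13.98
eef_pos: [0.6506, -0.2009, 0.275]
tcp_rot: [0.74, 0.579, -0.268, 0.212]
contact_force: [-0.4, -0.3, 1.2]
opening: 0.996
time: 14.23
eef_pos: [0.6586, -0.1746, 0.3099]
tcp_rot: [0.74, 0.579, -0.265, 0.215]
contact_force: [0.1, -0.4, 0.8]
opening: 0.997
```

```bash
python3 - <<'E'
from h import *
c=camera_info("wrist")
def wc(p,q):
    T=np.eye(4);T[:3,:3]=R.from_quat(q).as_matrix();T[:3,3]=p;M=T@np.array(c["mount"]);r=M[:3,:3].T;return np.array(c["K"]),r,-r@M[:3,3]
A=wc([.4825,-.1454,.2926],[.74,.579,-.269,.211]);B=wc([.4782,-.2058,.2231],[.74,.579,-.267,.214]);D=wc([.4772,-.2058,.287],[.74,.579,-.268,.212])
rs=[ray(A,(331,193)),ray(B,(307,270)),ray(D,(310,128))]
X=tri(rs);print(X*1000,"yb",X[:2]@[972,-236])
for o,d in rs:
  P=o+d*(.241-o[2])/d[2];print(P*1000,P[:2]@[972,-236])
# crook top centre in w8, ladle brightness check by predicted pixel
W=cam("wrist");H=np.array([.63,-.283,.235]);O=np.array([.236,.972,0])
print("pred crook in w8",proj(W,H+O*.052+[0,0,.012]),proj(W,H+O*.0848+[0,0,.006]))
E
```

```text
[ 486.36025259 -157.43930046  239.91199158] yb 509.8978404234326
[ 487.40338448 -155.94023389  241.        ] 510.5579849098626
[ 487.1839779  -154.29713593  241.        ] 509.9569505960646
[ 485.99555556 -156.36317883  241.        ] 509.28939020326584
pred crook in w8 [317.30748249 222.16635974] [316.82017781 190.05031976]
```

```bash
python3 -m jog '{"travel":[[-5,22,0],[-38,14,-4.5],[-38,14,-4.5],[-38,14,-4.5],[-38,14,-4.5]],"dr":[[0,0,0],[-4.86,1.18,0],[-4.86,1.18,0],[0,0,0],[0,0,0]],"jaw":[0,0,0,0,0]}' 30
python3 -m jog '{"travel":[[0,0,0],[0,0,0]],"dr":[[0,0,0],[0,0,0]],"jaw":[0,0]}'
python3 - <<'E'
from h import *
s=get_state();z=R.from_quat(s["tcp_rot"]).as_matrix();g=np.array([.4865,-.1565,.2405])+.009*z[:,2];print(z.round(3).tolist(),"go",(g-s["eef_pos"])*1000, "in tool",z.T@(g-s["eef_pos"])*1000)
E
```

```text
time: 14.75
eef_pos: [0.4965, -0.0982, 0.2831]
tcp_rot: [0.713, 0.559, -0.333, 0.26]
contact_force: [-0.3, -0.1, 1.0]
opening: 0.996
time: 14.92
eef_pos: [0.4966, -0.0984, 0.2839]
tcp_rot: [0.713, 0.56, -0.333, 0.261]
contact_force: [0.0, -0.5, 0.1]
opening: 1.0
[[0.152, 0.971, -0.183], [0.624, -0.238, -0.744], [-0.766, -0.001, -0.643]] go [-11.77016222 -64.82275402 -49.19134559] in tool [-4.56370555  4.03547807 81.9951349 ]
```

```bash
python3 -m jog '{"travel":[[3,-4,2],[-3.7,-15.2,-12.8],[-3.7,-15.2,-12.8],[-3.7,-15.2,-12.8],[-3.7,-15.2,-12.8]],"dr":[[0,0,0],[0,0,0],[0,0,0],[0,0,0],[0,0,0]],"jaw":[0,60,100,100,100]}'
python3 -m jog '{"travel":[[0,0,0],[0,0,0],[0,0,0],[0,0,0],[0,0,0]],"dr":[[0,0,0],[0,0,0],[0,0,0],[0,0,0],[0,0,0]],"jaw":[140,180,255,255,255]}'
```

```text
time: 15.33
eef_pos: [0.4895, -0.1655, 0.2379]
tcp_rot: [0.714, 0.558, -0.331, 0.263]
contact_force: [0.5, 0.2, -0.1]
opening: 0.612
time: 15.75
eef_pos: [0.484, -0.1636, 0.2374]
tcp_rot: [0.715, 0.556, -0.336, 0.258]
contact_force: [-12.6, -0.7, 0.2]
opening: 0.252
```

Knob pinched (opening 0.252, about 22 mm). Folding it up along the arc.

```bash
python3 -m jog '{"travel":[[-1.4,-1.6,12.6],[-1.9,-3.4,12.2],[-1.3,-5.3,11.5],[-1.7,-6.9,10.5],[-2.1,-8.5,9.4]],"dr":[[0,0,0],[0,0,0],[0,0,0],[0,0,0],[0,0,0]],"jaw":[255,255,255,255,255]}'
python3 -m jog '{"travel":[[-2.3,-9.6,8],[-2.6,-10.7,6.3],[-2.8,-11.6,4.7],[-2.9,-12.1,2.8],[-3,-12.3,1]],"dr":[[0,0,0],[0,0,0],[0,0,0],[0,0,0],[0,0,0]],"jaw":[255,255,255,255,255]}'
python3 -m jog '{"travel":[[0,0,0],[0,0,0]],"dr":[[0,0,0],[0,0,0]],"jaw":[255,255]}'
```

```text
time: 16.17
eef_pos: [0.4778, -0.1878, 0.2925]
tcp_rot: [0.715, 0.558, -0.332, 0.258]
contact_force: [-5.3, 2.7, -3.5]
opening: 0.248
time: 16.58
eef_pos: [0.4635, -0.2449, 0.3193]
tcp_rot: [0.715, 0.556, -0.334, 0.259]
contact_force: [-11.4, 7.3, 5.3]
opening: 0.249
time: 16.75
eef_pos: [0.4632, -0.2457, 0.3193]
tcp_rot: [0.715, 0.556, -0.335, 0.26]
contact_force: [-12.1, 4.6, 5.6]
opening: 0.245
```

```bash
python3 -m jog '{"travel":[[-0.5,-2,0],[-0.5,-2,0],[0,0,0]],"dr":[[0,0,0],[0,0,0],[0,0,0]],"jaw":[255,255,255]}'
python3 -m jog '{"travel":[[-0.5,-2,0],[0,0,0]],"dr":[[0,0,0],[0,0,0]],"jaw":[255,255]}'
python3 -m jog '{"travel":[[-0.5,-2,0],[0,0,0]],"dr":[[0,0,0],[0,0,0]],"jaw":[255,255]}'
```

```text
time: 17.0
eef_pos: [0.4623, -0.2493, 0.3195]
tcp_rot: [0.715, 0.556, -0.335, 0.26]
contact_force: [-12.4, 5.8, 7.2]
opening: 0.243
time: 17.17
eef_pos: [0.4618, -0.2512, 0.3195]
tcp_rot: [0.715, 0.556, -0.335, 0.26]
contact_force: [-12.3, 5.6, 6.6]
opening: 0.248
time: 17.33
eef_pos: [0.4613, -0.2532, 0.3195]
tcp_rot: [0.715, 0.556, -0.335, 0.26]
contact_force: [-13.1, 5.7, 6.5]
opening: 0.248
```

```bash
python3 -m jog '{"travel":[[-0.5,-2,0],[-0.2,-1,0],[0,0,0]],"dr":[[0,0,0],[0,0,0],[0,0,0]],"jaw":[255,255,255]}'
python3 -m jog '{"travel":[[-0.5,-2,0],[0,0,0]],"dr":[[0,0,0],[0,0,0]],"jaw":[255,255]}'
python3 -m jog '{"travel":[[-0.5,-2,0],[0,0,0]],"dr":[[0,0,0],[0,0,0]],"jaw":[255,255]}'
```

```text
time: 17.58
eef_pos: [0.4606, -0.2562, 0.3194]
tcp_rot: [0.715, 0.556, -0.335, 0.26]
contact_force: [-13.1, 5.3, 5.2]
opening: 0.246
time: 17.75
eef_pos: [0.46, -0.2582, 0.3193]
tcp_rot: [0.715, 0.556, -0.335, 0.26]
contact_force: [-12.0, 5.0, 6.5]
opening: 0.249
time: 17.92
eef_pos: [0.4597, -0.2596, 0.3192]
tcp_rot: [0.716, 0.556, -0.334, 0.259]
contact_force: [-11.7, 8.3, 7.1]
opening: 0.247
```

```bash
python3 -m jog '{"travel":[[0,0,0],[0,0,0],[0,0,0],[0,0,0]],"dr":[[0,0,0],[0,0,0],[0,0,0],[0,0,0]],"jaw":[170,120,60,60]}'
python3 -m jog '{"travel":[[2.7,11.2,9.6],[3.6,14.9,12.9],[3.6,14.9,12.9],[3.6,14.9,12.9],[0,0,0]],"dr":[[0,0,0],[0,0,0],[0,0,0],[0,0,0],[0,0,0]],"jaw":[60,60,60,60,60]}'
python3 -m jog '{"travel":[[0,0,0],[0,0,0],[0,0,0],[0,0,0],[0,0,0]],"dr":[[0,0,0],[0,0,0],[0,0,0],[0,0,0],[0,0,0]],"jaw":[0,0,0,0,0]}'
python3 - <<'E'
from h import *
C=cam("wrist");a=read_camera("wrist")[:,:,::-1];sd=read_camera("side")[:,:,::-1]
cv2.imwrite("pics/w9.png",a);cv2.imwrite("pics/s9.png",sd)
K=np.array([.4865,-.1565,.2405]);O=np.array([.236,.972,0]);H=K-O*.0848-[0,0,.006]
for q in(0,.1,.2,.3):print(q,proj(C,H+O*.085*np.sin(q)+[0,0,.085*np.cos(q)]))
g=cv2.cvtColor(a,cv2.COLOR_BGR2GRAY)
x,y=map(int,proj(C,H+[0,0,.085]));print(get_state()["eef_pos"])
print(g[y-40:y+45:5,x-40:x+41:5])
E
```

```text
time: 18.25
eef_pos: [0.4628, -0.2606, 0.3172]
tcp_rot: [0.714, 0.559, -0.331, 0.263]
contact_force: [0.2, 0.0, 0.8]
opening: 0.749
time: 18.67
eef_pos: [0.4774, -0.2033, 0.3683]
tcp_rot: [0.714, 0.559, -0.329, 0.265]
contact_force: [-0.4, 0.4, 0.1]
opening: 0.761
time: 19.08
eef_pos: [0.475, -0.205, 0.3639]
tcp_rot: [0.714, 0.559, -0.332, 0.261]
contact_force: [-0.0, -0.6, -0.3]
opening: 1.0
0 [318.31390677 211.03715763]
0.1 [318.19428226 205.56182219]
0.2 [318.06535026 198.36300082]
0.3 [317.928252   189.36326562]
[ 0.47519158 -0.20486864  0.36426838]
[[178 177 178 180 132 134 125 136 134 138 160 183 186 184 184 186 186]
 [179 177 178 180 171 182 126 134 136 137 161 185 185 184 186 186 185]
 [179 179 180 178 182 183 129 135 135 138 162 186 187 187 187 186 185]
 [156 135 182 133 135 147 118 138 104 102 124 138 135 138 161 139 189]
 [135 135 136 136 136 137 103 104 130 104 123 137 139 140 138 139 139]
 [137 136 136 136 137  88  89  88  89  88  86 112 139 138 140 141 140]
 [164 167 186 135 174 115 117 109 114 115 109 108 138 180 139 153 188]
 [182 182 184 183 161 152 151 149 146 142 142 136 187 187 185 186 187]
 [183 182 182 182 160 179 179 173 170 172 169 163 184 185 187 186 185]
 [182 183 183 184 160 182 184 184 181 181 179 177 186 186 186 185 186]
 [185 184 183 184 174 175 175 177 177 177 178 173 185 186 185 186 185]
 [184 183 185 184 184 152 149 149 151 152 153 179 187 186 186 185 188]
 [184 183 183 185 185 184 184 185 184 185 186 185 186 185 187 185 185]
 [183 183 182 182 184 183 186 185 185 187 184 185 185 186 184 184 184]
 [183 184 185 184 185 185 183 183 184 185 186 187 185 185 187 185 185]
 [184 185 183 185 184 184 185 184 183 183 184 184 184 183 183 184 183]
 [184 173 162 185 148 183 173 137 185 147 181 173 170 185 146 183 175]]
```

The knob spans rows 196–226 in the wrist image and is centred at about y=211, as predicted for q=0. I'll back away and do a final check of both hooks and the bystanders.

```bash
python3 -m jog '{"travel":[[4,22,19],[4,22,19],[4,22,19],[4,22,19],[0,0,30]],"dr":[[0,0,0],[0,0,0],[0,0,0],[0,0,0],[0,0,0]],"jaw":[0,0,0,0,0]}'
python3 -m jog '{"travel":[[-20,0,35],[-20,0,35],[-20,0,35],[0,0,0],[0,0,0]],"dr":[[0,0,0],[0,0,0],[0,0,0],[0,0,0],[0,0,0]],"jaw":[0,0,0,0,0]}'
python3 - <<'E'
from h import *
im={}
for n in("side","top","wrist"):
    im[n]=read_camera(n)[:,:,::-1];cv2.imwrite(f"pics/{n}_end.png",im[n])
out=np.zeros((600,800,3),np.uint8)
out[:340,:400]=cv2.resize(im["side"][60:230,255:455],(400,340),interpolation=cv2.INTER_CUBIC)
out[:340,400:]=cv2.resize(im["top"][90:260,320:520],(400,340),interpolation=cv2.INTER_CUBIC)
out[350:600,:400]=cv2.resize(im["wrist"],(400,250),interpolation=cv2.INTER_AREA)
out[350:600,400:]=cv2.resize(im["side"],(400,250),interpolation=cv2.INTER_AREA)
cv2.imwrite("pics/end.png",out)
# bystander shift by colour
for n in("side","top"):
    for f in(f"pics/{n}0.png",f"pics/{n}_end.png"):
        h=cv2.cvtColor(cv2.imread(f),cv2.COLOR_BGR2HSV);m=cv2.inRange(h,(80,100,60),(95,255,255));M=cv2.moments(m);print(f,M["m00"]/255,M["m10"]/max(M["m00"],1),M["m01"]/max(M["m00"],1))
E
```

```text
time: 19.6
eef_pos: [0.4917, -0.1139, 0.4687]
tcp_rot: [0.712, 0.561, -0.332, 0.26]
contact_force: [0.7, -0.1, -0.8]
opening: 1.0
time: 20.02
eef_pos: [0.4306, -0.1165, 0.5795]
tcp_rot: [0.715, 0.557, -0.329, 0.264]
contact_force: [0.9, -0.9, -1.9]
opening: 1.002
pics/side0.png 604.0 267.1043046357616 212.0480132450331
pics/side_end.png 648.0 267.3996913580247 212.5601851851852
pics/top0.png 722.0 341.0747922437673 144.04016620498615
pics/top_end.png 88.0 339.3068181818182 150.54545454545453
```

View pics/end.png

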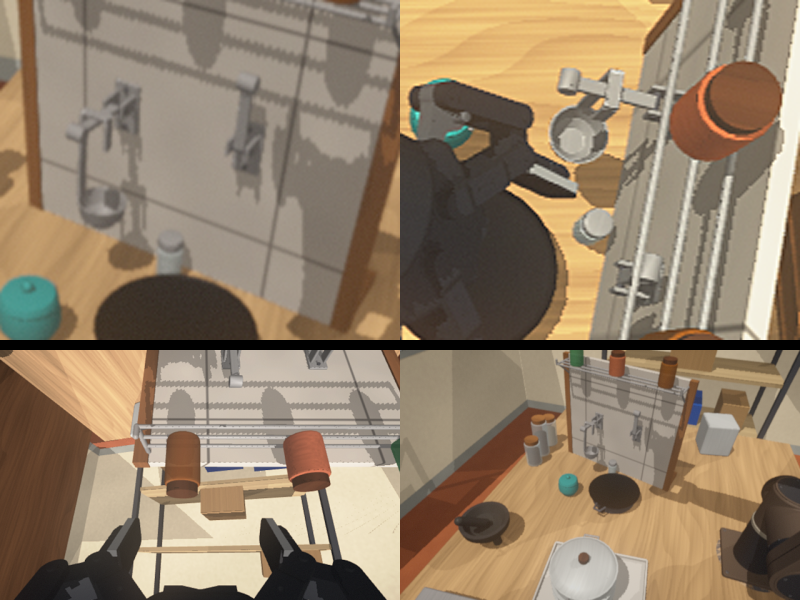

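The ladle hangs straight on the spare hook (crook near (88,122)). The emptied hook stands upright (knob near (247,83)), and the bystanders are where they were.

```bash
python3 - <<'E'
from h import *
S=cam("side");H=np.array([.4665,-.2389,.2345]);O=np.array([.236,.972,0])
for q in(0,.1,.2):print(q,(proj(S,H+O*.085*np.sin(q)+[0,0,.085*np.cos(q)])-[255,60])*2)
print(get_state()["time"],sign_off())
E
```

```text
0 [245.21455309  82.89531561]
0.1 [241.89207875  86.3354288 ]
0.2 [238.4754746   90.47982964]
the job is handed in; nothing more can be done
20.1667 None
```

I flipped the spare hook fully out, moved the ladle to it without setting it down, and folded the emptied hook up against the board. I handed the job in at 20.2 s; no verdict was reported.

**Last checks:**
- **Ladle:** it hangs straight on the spare hook. The crook came to rest at the same height as on the old hook (TCP z 0.223).
- **Spare hook:** after I let go of it, its knob was at (315,209) in the wrist view, against (313,209) predicted for fully out.
- **Emptied hook:** its knob sits where q=0 predicts. The wrist view centred it on the predicted row 211, and the side view put it at (247,83) against (245,83).
- **Bystanders:** the sugar bowl moved under 1 px in the side view. The comal, salt shaker and steamer stack look in place by eye only.
- **Robot:** the gripper is open and clear, and the highest contact force I read was about 15 N.

**What disagreed:**
- While folding the hook, the fingers slid about 10 mm past the knob once it met its stop. The tips came close to the board, with a reading of about 16 N, most of it a sideways load already there from the pinch.
- The final top view could not confirm the sugar bowl, because the arm hid most of it.

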